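# Load the optical cells under the indexed hold-down

## Task

Pull up the sprung knob on the cell rail, turn it clockwise while it is held up (never forcing it out of a notch) so that the hold-down bar swings off the bays and let it snap fully down into its loading notch. Move every black blanking block from the rail into the steel tray and stand every glass cell upright in a bay of its own, fully seated, its two clear faces across the light path (one towards the lamp, one towards the detector). Then pull the knob, swing the bar back over the cells and let the knob snap fully down into its first notch; leave the other things where they stand.

Things in the scene. Friction and masses are not known exactly. Their poses are not given: they have to be found in the camera images.
- rail: Fixed fixture, the cell rail, on a plate 76 (x) x 206 (y) x 10 mm. Origin on the table under the middle bay; the bays and the light path lie along its y axis. A grey lamp box (50 mm in x, 56 mm tall) stands at y = 75 to 101 mm, a like detector box at -75 to -97 mm. The knob post, with a notched ring 74 mm across and 48 mm tall, stands at x = 95 mm, y = 0 on an 84 mm wide plate reaching to x = 114 mm.
- bay1 (a point): Centre that a properly seated cell has in this bay (34 mm above the table; the bay's floor is 10 mm above the table). A bay is a shallow pocket 30 mm along the rail's y and 46 mm along its x, between ribs and lips 8 mm high, so fingers must hold a block above them, by its upper half; bays are 42 mm apart along y. This one is nearest the detector (-y).
- bay2 (a point): Centre that a properly seated cell has in this bay (34 mm above the table; the bay's floor is 10 mm above the table). A bay is a shallow pocket 30 mm along the rail's y and 46 mm along its x, between ribs and lips 8 mm high, so fingers must hold a block above them, by its upper half; bays are 42 mm apart along y. The middle one.
- bay3 (a point): Centre that a properly seated cell has in this bay (34 mm above the table; the bay's floor is 10 mm above the table). A bay is a shallow pocket 30 mm along the rail's y and 46 mm along its x, between ribs and lips 8 mm high, so fingers must hold a block above them, by its upper half; bays are 42 mm apart along y. This one is nearest the lamp (+y).
- knob_turn (a joint): Angle of the sprung knob and the hold-down bar that turns with it, rad, growing clockwise as seen from above. 0: closed notch, the bar lies over the row of bays. 1.396: loading notch, the bar stands aside over the lamp end. Solid stops lie 0.03 rad beyond each notch; in a notch the knob has about 0.05 rad of play, and between them it cannot drop. Light friction (0.03 N m).
- knob_lift (a joint): How far the knob is pulled up, m: 0 is fully down in a notch, 0.014 the upper stop. Below about 8 mm the notch keeps it from turning; let go between the notches it rests at about 7.5 mm. The spring and weight pull it down with about 7 N at the bottom and 13 N at the top.
- knob_grip (a point): Centre of the gripping part of the knob: an upright black bar 48 mm long (its x axis), 14 mm thick (its y axis) and 34 mm tall; this point lies 11 mm below its top and 23 mm above the hub's flange (40 mm across), on the turning axis, about 93 mm above the table when the knob is down. At knob_turn 0 its x axis is the rail's x axis. Moves with the knob.
- bar_mid (a point): Middle of the underside of the hold-down bar: a cross-piece 92 mm long and 14 mm wide, 8 mm thick, carried 95 mm from the knob axis on a 12 mm wide arm; with the knob down its underside is 61 mm above the table, 3 mm above the top of a seated cell. Rises and turns with the knob, y along the cross-piece.
- cell1_mid (a point): A glass optical cell (two or three are present): an upright block 38 (x) x 24 (y) x 48 mm tall, about 70 g. Its two broad faces (normal to its own y axis) are clear glass; its two narrow ends, 38 mm apart along x, are ribbed white plastic, as is its flush cap; its lowest 12 mm is a heavy steel foot. The point is its centre, 24 mm above its underside. Starts standing on the table.
- cell2_mid (a point): A glass optical cell (two or three are present): an upright block 38 (x) x 24 (y) x 48 mm tall, about 70 g. Its two broad faces (normal to its own y axis) are clear glass; its two narrow ends, 38 mm apart along x, are ribbed white plastic, as is its flush cap; its lowest 12 mm is a heavy steel foot. The point is its centre, 24 mm above its underside. Starts standing on the table.
- cell3_mid (a point): A glass optical cell (two or three are present): an upright block 38 (x) x 24 (y) x 48 mm tall, about 70 g. Its two broad faces (normal to its own y axis) are clear glass; its two narrow ends, 38 mm apart along x, are ribbed white plastic, as is its flush cap; its lowest 12 mm is a heavy steel foot. The point is its centre, 24 mm above its underside. Starts standing on the table.
- blank1_mid (a point): One of up to three blanking blocks (two or three are present): an opaque black plastic block 38 (x) x 24 (y) x 44 mm tall, 60 g, with a small steel dot on top. The point is its centre, 22 mm above its underside. Starts standing in a bay of the rail, its x and y axes along the rail's.
- blank2_mid (a point): One of up to three blanking blocks (two or three are present): an opaque black plastic block 38 (x) x 24 (y) x 44 mm tall, 60 g, with a small steel dot on top. The point is its centre, 22 mm above its underside. Starts standing in a bay of the rail, its x and y axes along the rail's.
- blank3_mid (a point): One of up to three blanking blocks (two or three are present): an opaque black plastic block 38 (x) x 24 (y) x 44 mm tall, 60 g, with a small steel dot on top. The point is its centre, 22 mm above its underside. Starts standing in a bay of the rail, its x and y axes along the rail's.
- tray: Fixed shallow steel tray, 86 (x) x 130 (y) mm outside, walls 3 mm thick and 12 mm high, floor 3 mm thick. Origin on the table under its centre.
- swab_cup: Bystander: steel cup of swabs, 57 mm across, 99 mm tall, origin in its underside.
- amber_jar: Bystander: amber jar with white cap, 44 mm across, 59 mm tall, origin in its underside.

How it is judged:
By the outcome, as a careful person would: the job done as asked, in the order asked, and still so for the second after the job is handed in, with the robot touching nothing.
Of cell1, cell2, cell3 only 2 to 3 are there at a start; the rules pass over those that are not, and their reading is None.
Of blank1, blank2, blank3 only 2 to 3 are there at a start; the rules pass over those that are not, and their reading is None.
At some moment in a run one of cell1, cell2, cell3 may be knocked a few centimetres aside while the robot is not near it.
Once in a run the grip may slacken for a moment while it holds something.
It also fails if it takes over 208 s, if anything falls off the work surface, if the arm or the gripper's body presses on something with over 40 N, if the wrist force passes 120 N, or if a joint passes its speed limit or range.

## Robot

A 7-joint arm with a two-finger parallel gripper is mounted at the origin on the work surface; the furniture and walls round the work are solid. World frame = base frame: x ahead of the robot, y to its left, z up, the work surface at z = 0. Lengths are in m, angles in rad, forces in N, time in s.
With the tool pointing down it reaches from about 0.425 to 0.875 m from the base axis. Payload 8.4 kg.
Tool frame: the origin (TCP) lies on the mounting face of the last link; the fingertips stand 173 mm ahead of it and the grasp point (between the pads) lies grip_point_offset ahead of it (grip_point_offset is the distance from the TCP to the grasp point, in m); z points along the fingers, y is the line along which they close (so a half turn about z gives the same grasp; the last joint's range is limited). The gripper opens to 85 mm and grips with 20 to 120 N. Pads are 22 mm wide; open, the fingers measure 114 mm over their backs; the gripper's body (76 mm by 85 mm) begins 54 mm behind the grasp point. The pads swing forward as they close: fully open they stand 13 mm farther back than shut.
Start: joints at [1.029, 0.333, 0.04, 1.465, -0.013, 1.343, -0.059], TCP at [0.278, -0.587, 0.405] pointing down, gripper open.
Joint ranges: [-2.58, 2.58], [-0.38, 2.09], [-1.3, 1.39], [0.25, 2.4], [-1.5, 4.64], [0.08, 2.09], [-2.65, 2.65]. Speed limits (rad/s): [2.22, 2.22, 2.79, 2.79, 3.14, 3.14, 3.14].

## Interface

Orientations are given as a unit quaternion [x, y, z, w].
In Python, from plant import * gives the robot as it stands.
- The arm moves only by the tool servo_tool, never from a script. Its argument "increments" is a list of rows, each a list of 2 entries, a list of its own where there are three numbers: the shift along the tool's x, y, z in mm, then the turn about the tool's z in rad. A call has 1 to 5 rows; each row is the pose to reach, as a shift and turn from the pose commanded when the call began, along the tool's axes at that moment; what a row does not reach only later rows make up. A row lasts 1/10 s, in which the tool goes at most 50 mm and 8.59 degrees, less where a joint would pass 70% of its speed; a pose out of reach is approached as far as the arm can. A call with a gripper value outside its range is refused whole. "hand" is the finger opening in mm, from 0 to 85.4, set as the call begins (left out, the last holds). The fingers move at their own pace and stop on an object; "force" is the grip in N (left out, the last holds). Time passes only in rows, so rows that repeat a pose let the fingers close. It gives the time, the measured TCP pose, the force, the opening and the grip force at its end, in the units of the state.
- read_state(): the state, without advancing time (a new reading comes with each control period).
- camera(name): name is "scene" or "top"; returns the picture (400x640x3 uint8, red, green, blue); there is no depth.
- camera_info(name): a dict with "vfov" (degrees; the focal length in pixels is half the picture's height over the tangent of half this angle, whatever the lens; pixels are square), "cx", "cy" (the principal point, pixels), "D" ([k1, k2, p1, p2, k3] as OpenCV has them; the pictures are not rectified), "extrinsics" (4x4, takes a point from camera to world coordinates). Camera axes: x right, y up, looking along -z (the intrinsics and any distortion apply to the point x, -y, -z); pixel columns grow to the right and rows downward; lengths in m; the calibration is good to about 2 mm. A picture is of the moment at which its call begins. camera_info takes no time and is no camera call.
- finish_job(): hands the job in; it is judged then, once.
The state is a dict: "t": time; "joints": joint angles; "joint_velocities": joint speeds; "tau": joint torques, N m; "eef_pos": TCP position; "tool_rot": TCP orientation; "wrist_force": force on the tool from outside, world axes, zero at the start; "moment": the same for the moment, N m; "gripper_width": finger opening in m; "gripper_force": force on a finger pad.
Only numpy, scipy, OpenCV 4.12 (cv2) and the standard library are available. Lean on these libraries where they do the work, as an engineer would, in place of code of your own. Each camera call takes 0.05 s, during which the arm holds its last target. There are 200 camera calls.

## Working session

There is one attempt and no reset: what is moved stays moved. The work goes in short steps, Python scripts to look and compute and a tool call to move; the robot and the scene stay as the last step left them, time stands still between calls to the robot, and variables do not carry over. Pictures are saved under pics/ and viewed, at most 14 in all, crops included, and the job is handed in when it is done.

Besides the shell and the picture viewer there is one more tool, called after "Emit:" by a JSON object that holds its "op" and its "data". servo_tool: Moves the arm, as the interface text tells. Its arguments: {"type":"object","properties":{"increments":{"type":"array"},"hand":{"type":"number"},"force":{"type":"number"}},"required":["increments"]}

```bash
ls; mkdir -p pics; python3 - <<'E'
from plant import *
import cv2
s=read_state(); print(s)
try: print(grip_point_offset)
except Exception as e: print(e)
for n in("scene","top"):
    cv2.imwrite(f"pics/{n}0.png",camera(n)[:,:,::-1]); print(camera_info(n))
E
```

```text
pics
{'t': 0.0, 'joints': array([ 1.0288022 ,  0.33392009,  0.03988687,  1.46630659, -0.01342528,
        1.34328281, -0.05854245]), 'joint_velocities': array([ 2.90884138e-04, -8.50284200e-04,  6.21113401e-04,  2.28518418e-03,
        2.49069380e-03,  7.20938607e-04,  1.05300079e-05]), 'tau': array([-4.96539906e-04, -6.58551407e+01,  1.36527155e+00, -4.05562878e+01,
        1.68009137e-02,  1.25196498e-02,  3.79440871e-05]), 'eef_pos': array([ 0.27841327, -0.58715405,  0.40379798]), 'tool_rot': array([ 9.75599871e-01,  2.19554575e-01, -2.25844703e-04, -7.93802672e-04]), 'wrist_force': array([-0.54723706, -0.42035935, -0.54447432]), 'moment': array([-0.0516651 ,  0.00736949,  0.00706766]), 'gripper_force': 0.0, 'gripper_width': 0.085378522246653}
0.1547
{'vfov': 57.59420445702254, 'cx': 323.94402647503136, 'cy': 203.04026122596022, 'D': array([0.01349928, 0.        , 0.        , 0.        , 0.        ]), 'extrinsics': array([[-0.75000824,  0.48808734, -0.44638368,  0.11853426],
       [-0.66140393, -0.54761704,  0.51250406,  0.32214856],
       [ 0.00569944,  0.67962219,  0.73354018,  0.69813931],
       [ 0.        ,  0.        ,  0.        ,  1.        ]])}
{'vfov': 42.94825447757687, 'cx': 313.56934673791847, 'cy': 197.18865371518677, 'D': array([0.0065078, 0.       , 0.       , 0.       , 0.       ]), 'extrinsics': array([[-0.00923144,  0.99269934, -0.12026138,  0.33765414],
       [-0.9998362 , -0.01103566, -0.01434513, -0.10218115],
       [-0.01556756,  0.12010925,  0.99263861,  1.23440995],
       [ 0.        ,  0.        ,  0.        ,  1.        ]])}
```

View pics/scene0.png

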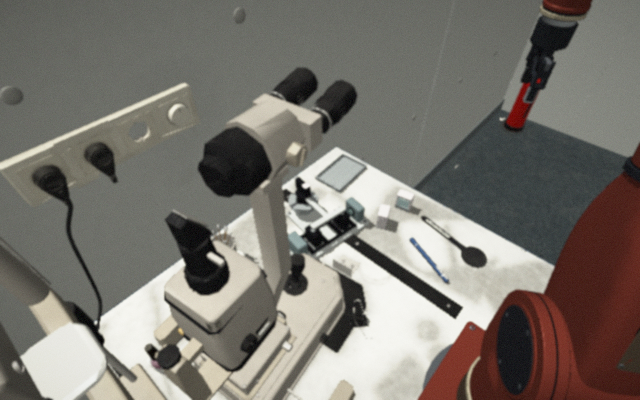

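View pics/top0.png

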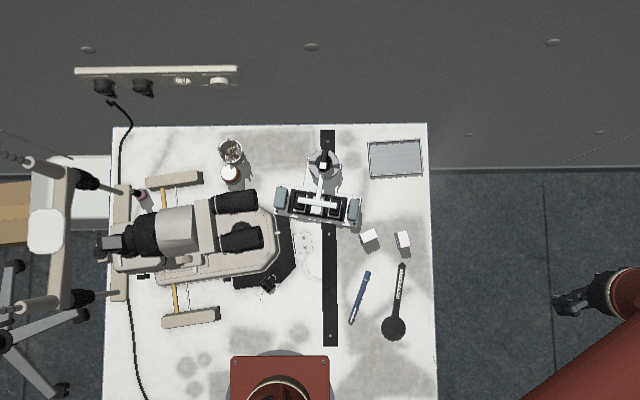

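```bash
cat > h.py <<'E'
from plant import *
import cv2, numpy as np
from scipy.spatial.transform import Rotation as R
F=np.diag([1,-1,-1])
def K(ci):
    f=200/np.tan(np.radians(ci["vfov"]/2)); return np.array([[f,0,ci["cx"]],[0,f,ci["cy"]],[0,0,1.]])
def px2w(n,uv,z):
    ci=camera_info(n);E=ci["extrinsics"]
    p=cv2.undistortPoints(np.array(uv,float).reshape(-1,1,2),K(ci),ci["D"]).reshape(-1,2)
    d=np.c_[p,np.ones(len(p))]@F@E[:3,:3].T; o=E[:3,3]
    return o+d*((np.asarray(z)-o[2])/d[:,2])[:,None]
def w2px(n,P):
    ci=camera_info(n);E=ci["extrinsics"]
    P=np.atleast_2d(np.asarray(P,float)); c=(P-E[:3,3])@E[:3,:3]@F
    return cv2.projectPoints(c,np.zeros(3),np.zeros(3),K(ci),ci["D"])[0].reshape(-1,2)
def crop(n,u0,u1,v0,v1,k,name,img=None):
    im=camera(n) if img is None else img
    cv2.imwrite(f"pics/{name}.png",cv2.resize(im[v0:v1,u0:u1,::-1],None,fx=k,fy=k,interpolation=cv2.INTER_CUBIC))
def tcp():
    s=read_state();return s,np.array(s["eef_pos"]),R.from_quat(s["tool_rot"])
def plan(xyz,yaw=None):
    "shift in tool axes (mm) and turn for grasp point at xyz with finger line (tool y) at world yaw"
    s,p,r=tcp(); M=r.as_matrix(); g=p+M[:,2]*grip_point_offset
    d=M.T@(np.array(xyz)-g)*1000
    y=np.arctan2(M[1,1],M[0,1]); t=0
    if yaw is not None:
        t=-((yaw-y+np.pi/2)%np.pi-np.pi/2)   # tool z down: positive turn = negative world yaw
    print("t",round(s["t"],2),"grip",g.round(4),"yaw",round(y,3),"shift",d.round(1),"turn",round(t,3),"j7",round(s["joints"][6],2),"F",np.round(s["wrist_force"],1),"w",round(s["gripper_width"]*1000,1))
E
python3 - <<'E'
from h import *
im=cv2.imread("pics/top0.png")[:,:,::-1]
crop("top",265,435,130,265,4.5,"top0c",im)
im=cv2.imread("pics/scene0.png")[:,:,::-1]
crop("scene",270,430,140,280,5,"sc0c",im)
E
```

```text
(no output)
```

View pics/top0c.png

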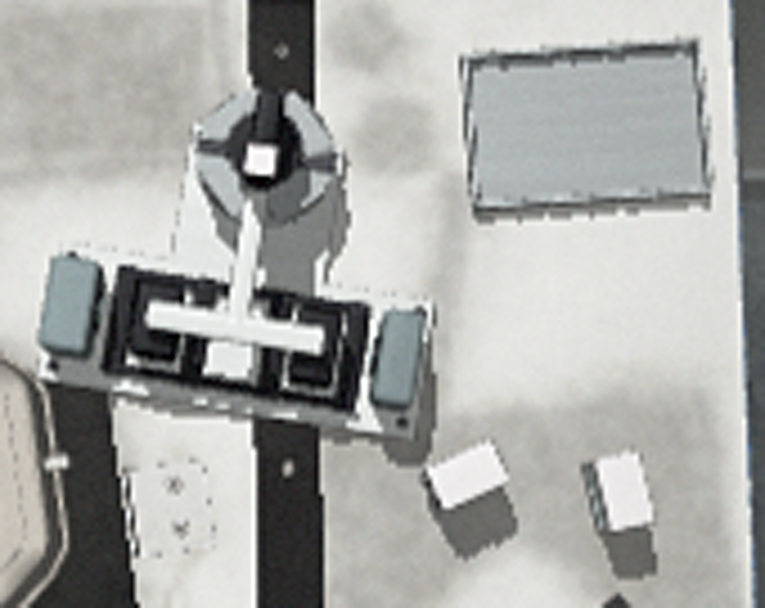

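View pics/sc0c.png

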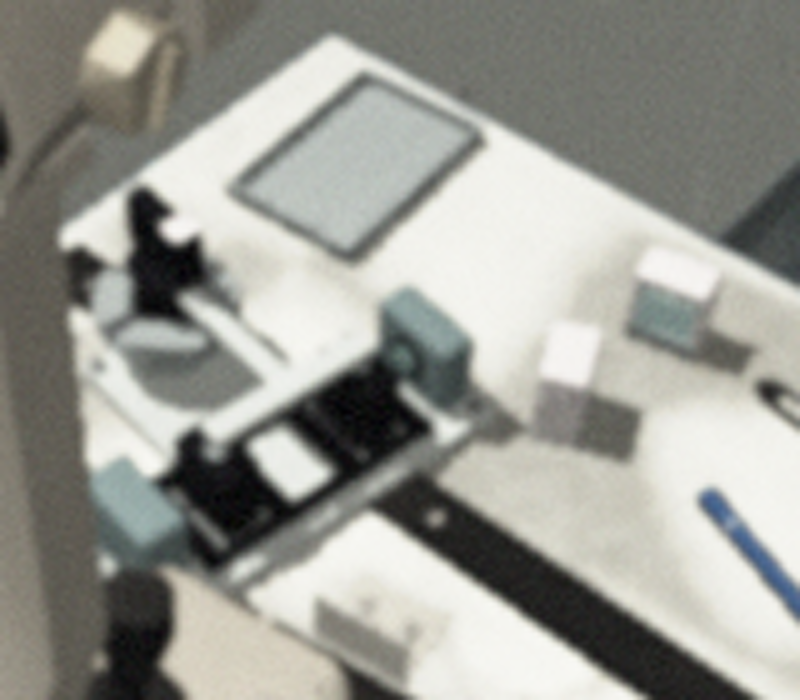

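```bash
cat >> h.py <<'E'
def fit(uv,z,model):
    w=px2w("top",uv,np.full(len(uv),z))[:,:2]; m=np.array(model,float)
    wc=w-w.mean(0);mc=m-m.mean(0);H=mc.T@wc
    a=np.arctan2(H[0,1]-H[1,0],H[0,0]+H[1,1]);Rm=np.array([[np.cos(a),-np.sin(a)],[np.sin(a),np.cos(a)]])
    t=w.mean(0)-Rm@m.mean(0); return t,a,np.abs(w-(m@Rm.T+t)).max()
def box(a,b): return np.array([[a,b],[a,-b],[-a,-b],[-a,b]])/2000
E
python3 - <<'E'
from h import *
c=lambda L:[(265+u/4.5,130+v/4.5) for u,v in L]
# order: +x+y, +x-y, -x-y, -x+y (y left, x up)
for n,L,z,m in [("bar",[(148,302),(327,328),(323,352),(146,326)],.069,box(14,92)),
 ("plate",[(60,245),(435,303),(413,437),(40,375)],.010,box(76,206)),
 ("tray",[(463,58),(697,40),(710,195),(477,212)],.012,box(86,130)),
 ("cellA",[(425,475),(490,440),(508,482),(442,508)],.048,box(24,38)),
 ("cellB",[(598,460),(637,450),(652,520),(612,530)],.048,box(38,24))]:
    print(n,fit(c(L),z,m))
t,a,_=fit(c([(60,245),(435,303),(413,437),(40,375)]),.010,box(76,206))
Rm=np.array([[np.cos(a),-np.sin(a)],[np.sin(a),np.cos(a)]])
q=lambda x,y,z:[*(t+Rm@np.array([x,y])),z]
P=[q(-.019+.0+.003,.042,.054),q(.095,0,.104),q(.095,0,.070),q(0,0,.069),q(.0,.088,.056),q(0,-.086,.056)]
print(((w2px("top",P)-[265,130])*4.5).round(0), np.array(P).round(3))
plan([*q(.095,0,0)[:2],.3],a+np.pi/2)
E
```

```text
bar (array([ 0.46603737, -0.09409951]), np.float64(-0.1563587929229554), np.float64(0.000789768740317387))
plate (array([ 0.46565385, -0.09395017]), np.float64(-0.17030737036752938), np.float64(0.002339355797665643))
tray (array([ 0.57981682, -0.28487166]), np.float64(0.0616871775770645), np.float64(0.002270684529919964))
cellA (array([ 0.38947113, -0.21220176]), np.float64(0.42182872355651047), np.float64(0.00248831097125507))
cellB (array([ 0.38161617, -0.29363104]), np.float64(0.1910221387453703), np.float64(0.002090198378946917))
[[151. 348.]
 [265. 134.]
 [265. 147.]
 [236. 328.]
 [ 69. 304.]
 [400. 357.]] [[ 0.457 -0.05   0.054]
 [ 0.559 -0.11   0.104]
 [ 0.559 -0.11   0.07 ]
 [ 0.466 -0.094  0.069]
 [ 0.481 -0.007  0.056]
 [ 0.451 -0.179  0.056]]
t 0.1 grip [ 0.2783 -0.587   0.2492] yaw -1.128 shift [ 458.2 -310.6  -50.4] turn 0.613 j7 -0.06 F [-1.4 -0.2  0.5] w 85.3
```

```bash
python3 - <<'E'
from h import *
for a,b in [((256,201),(306,80)),((262,236),(345,95))]:
    A=[px2w("top",[a],[z])[0] for z in(0,.5)];B=[px2w("scene",[b],[z])[0] for z in(0,.5)]
    da=A[1]-A[0];db=B[1]-B[0]
    s=np.linalg.lstsq(np.c_[da,-db],B[0]-A[0],rcond=None)[0]
    print((A[0]+s[0]*da).round(3),(B[0]+s[1]*db).round(3))
plan([.5596,-.1096,.20],-.165+np.pi/2)
E
```

```text
[ 0.427 -0.002  0.454] [0.431 0.001 0.455]
[ 0.373 -0.011  0.45 ] [ 0.374 -0.01   0.45 ]
t 0.1 grip [ 0.2783 -0.587   0.2492] yaw -1.128 shift [ 458.7 -310.7   49.6] turn 0.608 j7 -0.06 F [-1.4 -0.2  0.5] w 85.3
```

```bash
python3 - <<'E'
from h import *
plan([.5,-.25,.27],-.165+np.pi/2)
E
```

```text
t 0.1 grip [ 0.2783 -0.587   0.2492] yaw -1.128 shift [ 344.7 -209.5  -20.5] turn 0.608 j7 -0.06 F [-1.4 -0.2  0.5] w 85.3
```

Emit:
{"op": "servo_tool", "data": {"increments": [[[40,-25,-3],0.07],[[85,-52,-5],0.15],[[125,-76,-8],0.22],[[165,-100,-10],0.3],[[205,-125,-12],0.37]], "hand": 50, "force": 60}}

```text
t: 0.6
eef_pos: [0.4109, -0.3847, 0.4166]
tool_rot: [0.999, 0.035, -0.0, -0.0]
wrist_force: [0.6, -0.6, -0.0]
gripper_width: 0.0497
gripper_force: 0.0
```

```bash
python3 - <<'E'
from h import *
plan([.5,-.25,.27],-.165+np.pi/2)
E
```

```text
t 0.6 grip [ 0.4108 -0.3847  0.2619] yaw -1.501 shift [  98.3 -128.1   -8.2] turn 0.235 j7 -0.84 F [ 0.6 -0.6 -0. ] w 49.7
```

Emit:
{"op": "servo_tool", "data": {"increments": [[[20,-26,-2],-0.145],[[40,-51,-3],-0.29],[[60,-77,-5],-0.435],[[80,-102,-6],-0.58],[[98,-128,-8],-0.725]]}}

```text
t: 1.1
eef_pos: [0.4991, -0.2505, 0.4243]
tool_rot: [0.92, 0.391, -0.0, -0.0]
wrist_force: [0.3, 0.0, -0.3]
gripper_width: 0.0501
gripper_force: 0.0
```

Emit:
{"op": "servo_tool", "data": {"increments": [[[0,0,0],-0.145],[[0,0,0],-0.29],[[0,0,0],-0.435],[[0,0,0],-0.58],[[0,0,0],-0.725]]}}

```text
t: 1.6
eef_pos: [0.4985, -0.2517, 0.4243]
tool_rot: [0.722, 0.692, -0.0, -0.0]
wrist_force: [0.3, 0.7, 0.3]
gripper_width: 0.05
gripper_force: 0.0
```

Emit:
{"op": "servo_tool", "data": {"increments": [[[0,0,0],-0.145],[[0,0,0],-0.29],[[0,0,0],-0.435],[[0,0,0],-0.58],[[0,0,0],-0.725]]}}

```text
t: 2.1
eef_pos: [0.4985, -0.2517, 0.4243]
tool_rot: [0.429, 0.903, 0.0, -0.0]
wrist_force: [-0.0, 0.6, 0.3]
gripper_width: 0.0499
gripper_force: 0.0
```

Emit:
{"op": "servo_tool", "data": {"increments": [[[0,0,0],-0.145],[[0,0,0],-0.29],[[0,0,0],-0.435],[[0,0,0],-0.58],[[0,0,0],-0.725]]}}

```text
t: 2.6
eef_pos: [0.4985, -0.2517, 0.4243]
tool_rot: [0.081, 0.997, 0.0, -0.0]
wrist_force: [-0.6, -0.2, -0.0]
gripper_width: 0.0499
gripper_force: 0.0
```

```bash
python3 - <<'E'
from h import *
plan([.5596,-.1096,.20],-.165+np.pi/2)
im=np.hstack([camera("scene")[:, 150:550],camera("top")[:,200:600]]);cv2.imwrite("pics/p1.png",im[:,:,::-1])
E
```

```text
t 2.6 grip [ 0.4983 -0.2517  0.2696] yaw 1.408 shift [-37.4 150.1  69.6] turn 0.002 j7 1.74 F [-0.6 -0.2 -0. ] w 49.9
```

View pics/p1.png

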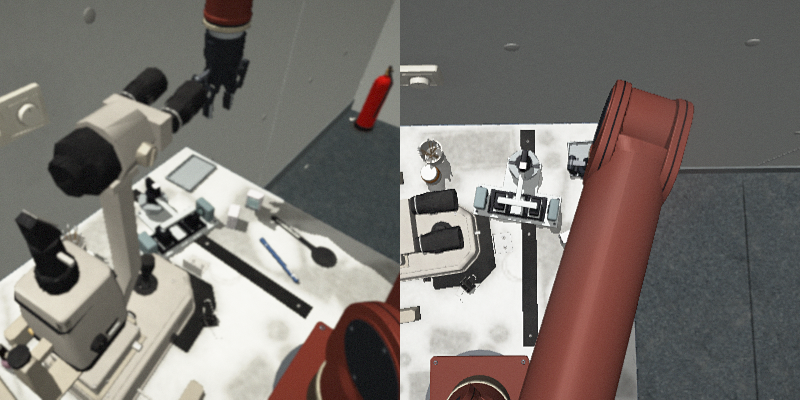

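Emit:
{"op": "servo_tool", "data": {"increments": [[[-10,40,18],0],[[-20,80,36],0],[[-30,120,54],0],[[-37,150,70],0],[[-37,150,70],0]]}}

```text
t: 3.2
eef_pos: [0.5608, -0.1048, 0.3523]
tool_rot: [0.083, 0.997, 0.001, -0.002]
wrist_force: [-0.7, 0.7, 0.4]
gripper_width: 0.0502
gripper_force: 0.0
```

Emit:
{"op": "servo_tool", "data": {"increments": [[[0,0,20],0],[[0,0,40],0],[[0,0,40],0]]}}

```text
t: 3.5
eef_pos: [0.5592, -0.1108, 0.3123]
tool_rot: [0.086, 0.996, 0.0, -0.002]
wrist_force: [-1.0, -0.2, -0.8]
gripper_width: 0.05
gripper_force: 0.0
```

```bash
python3 - <<'E'
from h import *
plan([.5596,-.1096,.093],-.165+np.pi/2)
a=camera("scene");b=camera("top");print(read_state()["joints"])
im=np.hstack([cv2.resize(a[100:300,230:430],None,fx=2,fy=2),cv2.resize(b[80:280,220:420],None,fx=2,fy=2)]);cv2.imwrite("pics/p2.png",im[:,:,::-1])
E
```

```text
t 3.5 grip [ 0.5585 -0.1107  0.1576] yaw 1.398 shift [-1.2  1.3 64.6] turn -0.008 j7 1.4 F [-1.  -0.2 -0.8] w 50.0
[ 0.53836805  0.28035899 -0.49266891  1.75178727  0.14410165  1.14584045
  1.40147492]
```

View pics/p2.png

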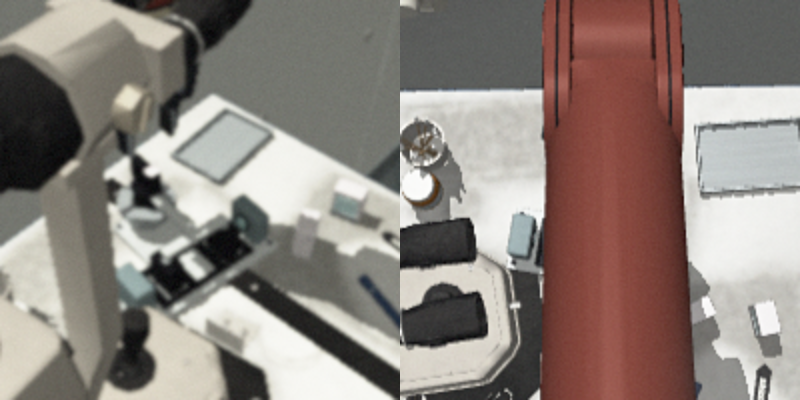

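Emit:
{"op": "servo_tool", "data": {"increments": [[[-1,1,20],0],[[-1,1,40],0],[[-1,1,55],0],[[-1,1,62],0],[[-1,1,62],0]]}}

```text
t: 4.1
eef_pos: [0.5613, -0.1094, 0.2524]
tool_rot: [0.085, 0.996, 0.0, -0.0]
wrist_force: [-0.5, 0.0, 0.0]
gripper_width: 0.0501
gripper_force: 0.0
```

Emit:
{"op": "servo_tool", "data": {"increments": [[[0,0,0],0],[[0,0,0],0],[[0,0,0],0],[[0,0,0],0],[[0,0,0],0]], "hand": 5}}

```text
t: 4.6
eef_pos: [0.5618, -0.1091, 0.2538]
tool_rot: [0.084, 0.996, -0.0, 0.001]
wrist_force: [-0.7, 0.8, 6.7]
gripper_width: 0.0127
gripper_force: 60.9
```

```bash
python3 - <<'E'
from h import *
plan([.5596,-.1096,.093],-.165+np.pi/2);s=read_state();print(s["moment"],s["gripper_force"])
E
```

```text
t 4.6 grip [ 0.5621 -0.1092  0.0991] yaw 1.402 shift [ 2.4 -0.8  6.1] turn -0.004 j7 1.37 F [-0.7  0.8  6.7] w 12.7
[0.18749054 0.31386843 0.01003116] 60.91063857078552
```

Emit:
{"op": "servo_tool", "data": {"increments": [[[0,0,-4],0],[[0,0,-8],0],[[0,0,-11],0],[[0,0,-11],0],[[0,0,-11],0]]}}

```text
t: 5.1
eef_pos: [0.5616, -0.1092, 0.2632]
tool_rot: [0.084, 0.996, 0.0, 0.0]
wrist_force: [5.6, -1.5, -11.3]
gripper_width: 0.0128
gripper_force: 58.6
```

```bash
python3 - <<'E'
from h import *
plan([.5596,-.1096,.106],-.165+np.pi/2);s=read_state();print(s["moment"],s["gripper_force"])
E
```

```text
t 5.1 grip [ 0.5618 -0.1091  0.1085] yaw 1.402 shift [ 2.  -0.8  2.5] turn -0.004 j7 1.38 F [  5.6  -1.5 -11.3] w 12.8
[-4.34108913e-04 -1.51769023e+00 -3.63930840e-02] 58.56777906417847
```

Emit:
{"op": "servo_tool", "data": {"increments": [[[0,0,-1.5],0],[[0,0,-1.5],0.07],[[0,0,-1.5],0.14],[[0,0,-1.5],0.21],[[0,0,-1.5],0.28]]}}

```text
t: 5.6
eef_pos: [0.5617, -0.109, 0.2646]
tool_rot: [0.224, 0.975, 0.001, 0.0]
wrist_force: [7.1, 0.3, -12.1]
gripper_width: 0.0131
gripper_force: 58.5
```

```bash
python3 - <<'E'
from h import *
plan([.5596,-.1096,.106],-.165+np.pi/2);s=read_state();print(s["moment"],s["gripper_force"])
E
```

```text
t 5.6 grip [ 0.5619 -0.1088  0.1099] yaw 1.12 shift [ 1.7 -1.7  3.9] turn -0.286 j7 1.11 F [  7.1   0.3 -12.1] w 13.1
[ 0.16492335 -1.60150484 -0.02244333] 58.51837635040283
```

Emit:
{"op": "servo_tool", "data": {"increments": [[[0,0,0],0.1],[[0,0,0],0.2],[[0,0,0],0.3],[[0,0,0],0.4],[[0,0,0],0.5]]}}

```text
t: 6.1
eef_pos: [0.562, -0.1086, 0.2646]
tool_rot: [0.458, 0.889, 0.001, 0.0]
wrist_force: [8.7, 1.8, -12.6]
gripper_width: 0.0134
gripper_force: 58.5
```

Emit:
{"op": "servo_tool", "data": {"increments": [[[0,0,0],0.1],[[0,0,0],0.2],[[0,0,0],0.3],[[0,0,0],0.4],[[0,0,0],0.5]]}}

```text
t: 6.6
eef_pos: [0.5623, -0.1084, 0.2648]
tool_rot: [0.664, 0.748, 0.001, 0.0]
wrist_force: [10.1, 1.7, -12.9]
gripper_width: 0.0127
gripper_force: 58.6
```

```bash
python3 - <<'E'
from h import *
plan([.5596,-.1096,.106],0.006);s=read_state();print(s["moment"],s["gripper_force"])
E
```

```text
t 6.6 grip [ 0.5627 -0.1082  0.1101] yaw 0.119 shift [-1.  -3.2  4.1] turn 0.113 j7 0.15 F [ 10.1   1.7 -12.9] w 12.7
[ 0.5532171  -2.33328324  0.06281046] 58.578243255615234
```

Emit:
{"op": "servo_tool", "data": {"increments": [[[0,1,0],0.04],[[0,2,0],0.08],[[0,3,0],0.115],[[0,3,0],0.115],[[0,3,0],0.115]]}}

```text
t: 7.1
eef_pos: [0.5638, -0.1084, 0.2642]
tool_rot: [0.704, 0.71, -0.0, -0.001]
wrist_force: [1.3, 3.1, -11.4]
gripper_width: 0.0129
gripper_force: 58.8
```

```bash
python3 - <<'E'
from h import *
plan([.5596,-.1096,.106],0.006);s=read_state();print(s["moment"],s["gripper_force"])
E
```

```text
t 7.1 grip [ 0.5634 -0.1082  0.1095] yaw 0.008 shift [-1.4 -3.8  3.5] turn 0.002 j7 0.04 F [  1.3   3.1 -11.4] w 12.9
[ 0.73196579 -0.19395147 -0.028766  ] 58.808704018592834
```

Emit:
{"op": "servo_tool", "data": {"increments": [[[0,0,3],0],[[0,0,6],0],[[0,0,9],0],[[0,0,10],0],[[0,0,10],0]]}}

```text
t: 7.6
eef_pos: [0.5639, -0.1084, 0.2547]
tool_rot: [0.704, 0.71, -0.0, -0.001]
wrist_force: [-3.1, 5.0, -7.3]
gripper_width: 0.0127
gripper_force: 59.5
```

```bash
python3 - <<'E'
from h import *
plan([.5596,-.1096,.106],0.006);s=read_state();print(s["moment"],s["gripper_force"])
E
```

```text
t 7.6 grip [ 0.5636 -0.1083  0.1   ] yaw 0.008 shift [-1.3 -4.  -6. ] turn 0.002 j7 0.04 F [-3.1  5.  -7.3] w 12.7
[1.16401467 0.78332236 0.04469405] 59.49662268161774
```

Emit:
{"op": "servo_tool", "data": {"increments": [[[0,0,0],0],[[0,0,0],0],[[0,0,0],0],[[0,0,-10],0],[[0,0,-40],0]], "hand": 50}}

```text
t: 8.1
eef_pos: [0.5636, -0.1091, 0.2941]
tool_rot: [0.705, 0.71, -0.001, -0.002]
wrist_force: [0.4, 0.0, 0.5]
gripper_width: 0.05
gripper_force: 0.0
```

Emit:
{"op": "servo_tool", "data": {"increments": [[[0,0,-20],0],[[0,-40,-40],0],[[50,-60,-60],0],[[100,-60,-60],0],[[150,-60,-60],0]]}}

```text
t: 8.6
eef_pos: [0.503, 0.0351, 0.3577]
tool_rot: [0.705, 0.709, 0.001, 0.002]
wrist_force: [0.7, 0.4, -0.2]
gripper_width: 0.0499
gripper_force: 0.0
```

Emit:
{"op": "servo_tool", "data": {"increments": [[[45,0,0],0],[[90,0,0],0],[[90,0,0],0]]}}

```text
t: 8.9
eef_pos: [0.5018, 0.1307, 0.3568]
tool_rot: [0.701, 0.713, 0.002, -0.0]
wrist_force: [-0.0, -0.9, 0.9]
gripper_width: 0.0499
gripper_force: 0.0
```

```bash
python3 - <<'E'
from h import *
plan([.4685,-.094,.15],-.165)
b=camera("top");cv2.imwrite("pics/top3f.png",b[:,:,::-1])
crop("top",265,445,120,255,4.4,"top3",b)
E
```

```text
t 8.9 grip [0.5022 0.1312 0.2021] yaw 0.016 shift [-224.8  -37.3   51.4] turn 0.181 j7 -0.38 F [-0.  -0.9  0.9] w 49.9
```

View pics/top3.png

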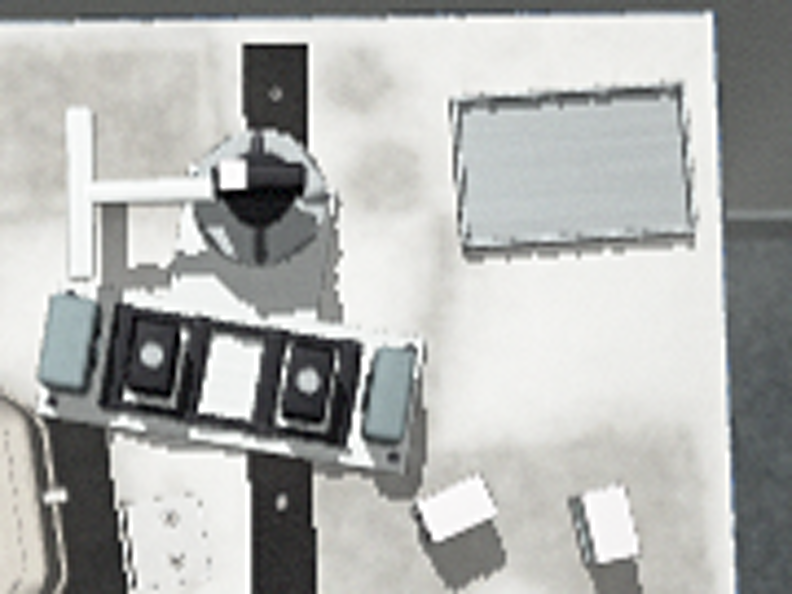

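```bash
python3 - <<'E'
from h import *
c=lambda L:[(265+u/4.4,120+v/4.4) for u,v in L]
d=px2w("top",c([(151,355),(308,380)]),.054);print(d,np.linalg.norm(d[0]-d[1]),d.mean(0));v=d[0]-d[1];print(np.arctan2(-v[0],v[1]))
for n,L,z,m in [("cellA",[(413,508),(480,475),(497,515),(432,543)],.048,box(24,38)),
 ("cellB",[(585,495),(622,485),(638,553),(598,563)],.048,box(38,24))]:
    print(n,fit(c(L),z,m))
plan([.51,-.12,.21],-.165)
E
```

```text
[[ 0.4728085  -0.05172393  0.054     ]
 [ 0.45855446 -0.13491033  0.054     ]] 0.08439878463050425 [ 0.46568148 -0.09331713  0.054     ]
-0.1697025313965319
cellA (array([ 0.38916611, -0.21198988]), np.float64(0.4225902699023127), np.float64(0.0017601006660744045))
cellB (array([ 0.38114891, -0.29355528]), np.float64(0.1970264598985568), np.float64(0.002397345319778199))
t 8.95 grip [0.5026 0.1275 0.2017] yaw 0.013 shift [-247.5    4.2   -8.5] turn 0.178 j7 -0.37 F [ 0.8 -1.5 -0.1] w 50.1
```

Emit:
{"op": "servo_tool", "data": {"increments": [[[-45,10,0],0],[[-95,10,0],0],[[-145,10,0],0.06],[[-195,10,0],0.12],[[-240,10,0],0.18]]}}

```text
t: 9.45
eef_pos: [0.5137, -0.12, 0.3562]
tool_rot: [0.767, 0.641, 0.0, 0.001]
wrist_force: [0.3, 0.5, -0.3]
gripper_width: 0.0501
gripper_force: 0.0
```

```bash
python3 - <<'E'
from h import *
plan([.459,-.135,.12],-.165)
E
```

```text
t 9.45 grip [ 0.5138 -0.1202  0.2015] yaw -0.178 shift [-24.3 -51.4  81.4] turn -0.013 j7 -0.07 F [ 0.3  0.5 -0.3] w 50.1
```

Emit:
{"op": "servo_tool", "data": {"increments": [[[-12,-26,40],-0.013],[[-24,-51,81],-0.013],[[-24,-51,100],-0.013],[[-24,-51,110],-0.013],[[-24,-51,110],-0.013]]}}

```text
t: 9.95
eef_pos: [0.4601, -0.1314, 0.245]
tool_rot: [0.762, 0.648, -0.0, -0.0]
wrist_force: [-0.6, 0.0, 0.3]
gripper_width: 0.0502
gripper_force: 0.0
```

```bash
python3 - <<'E'
from h import *
plan([.4586,-.1349,.044],-.17)
E
```

```text
t 9.95 grip [ 0.46   -0.1314  0.0903] yaw -0.161 shift [-3.7 -0.8 46.3] turn 0.009 j7 -0.02 F [-0.6  0.   0.3] w 50.2
```

Emit:
{"op": "servo_tool", "data": {"increments": [[[-4,-1,15],0.01],[[-4,-1,30],0.01],[[-4,-1,42],0.01],[[-4,-1,46],0.01],[[-4,-1,46],0.01]]}}

```text
t: 10.45
eef_pos: [0.4588, -0.1344, 0.1993]
tool_rot: [0.764, 0.645, 0.0, -0.0]
wrist_force: [-0.6, -0.2, -0.6]
gripper_width: 0.0498
gripper_force: 0.0
```

```bash
python3 - <<'E'
from h import *
plan([.4586,-.1349,.044],-.17)
E
```

```text
t 10.45 grip [ 0.4588 -0.1344  0.0446] yaw -0.17 shift [-0.5 -0.1  0.6] turn 0.0 j7 -0.04 F [-0.6 -0.2 -0.6] w 49.8
```

Emit:
{"op": "servo_tool", "data": {"increments": [[[0,0,0],0],[[0,0,0],0],[[0,0,0],0],[[0,0,0],0]], "hand": 25}}

```text
t: 10.85
eef_pos: [0.4591, -0.1345, 0.2001]
tool_rot: [0.765, 0.645, 0.001, 0.001]
wrist_force: [-0.7, 0.0, 7.0]
gripper_width: 0.0372
gripper_force: 60.7
```

Emit:
{"op": "servo_tool", "data": {"increments": [[[0,0,-10],0],[[0,0,-30],0],[[0,0,-60],0],[[0,0,-90],0],[[0,0,-90],0]]}}

```text
t: 11.35
eef_pos: [0.4597, -0.1347, 0.2937]
tool_rot: [0.765, 0.644, 0.002, 0.003]
wrist_force: [0.8, 0.5, -0.2]
gripper_width: 0.0372
gripper_force: 61.9
```

```bash
python3 - <<'E'
from h import *
plan([.58,-.255,.12],0.062)
E
```

```text
t 11.35 grip [ 0.4606 -0.1349  0.139 ] yaw -0.17 shift [-98.1 137.8  19.9] turn -0.232 j7 -0.0 F [ 0.8  0.5 -0.2] w 37.2
```

Emit:
{"op": "servo_tool", "data": {"increments": [[[-30,30,0],-0.1],[[-60,60,0],-0.2],[[-90,100,0],-0.23],[[-98,138,10],-0.23],[[-98,138,20],-0.23]]}}

```text
t: 11.85
eef_pos: [0.5805, -0.2565, 0.268]
tool_rot: [0.686, 0.727, 0.0, 0.0]
wrist_force: [-0.9, 1.0, -1.3]
gripper_width: 0.0369
gripper_force: 65.6
```

```bash
python3 - <<'E'
from h import *
plan([.58,-.255,.042],0.062)
E
```

```text
t 11.85 grip [ 0.5807 -0.2565  0.1133] yaw 0.058 shift [ 1.6 -0.6 71.3] turn -0.004 j7 0.34 F [-0.9  1.  -1.3] w 36.9
```

Emit:
{"op": "servo_tool", "data": {"increments": [[[1,0,25],0],[[1,0,45],0],[[1,0,60],0],[[1,0,68],0],[[1,0,72],0]]}}

```text
t: 12.35
eef_pos: [0.5776, -0.2532, 0.1966]
tool_rot: [0.686, 0.728, -0.0, -0.0]
wrist_force: [-0.4, 0.7, -0.6]
gripper_width: 0.0369
gripper_force: 65.7
```

Emit:
{"op": "servo_tool", "data": {"increments": [[[0,0,0],0],[[0,0,0],0],[[0,0,0],0]]}}

```text
t: 12.65
eef_pos: [0.5782, -0.2536, 0.1981]
tool_rot: [0.686, 0.728, 0.0, 0.001]
wrist_force: [0.2, 0.3, -0.4]
gripper_width: 0.0371
gripper_force: 65.7
```

```bash
python3 - <<'E'
from h import *
plan([.58,-.255,.040],0.062)
E
```

```text
t 12.65 grip [ 0.5784 -0.2536  0.0434] yaw 0.06 shift [-1.4  1.5  3.4] turn -0.002 j7 0.33 F [ 0.2  0.3 -0.4] w 37.1
```

Lower until contact, release, rise, and go for the second blank.

Emit:
{"op": "servo_tool", "data": {"increments": [[[0,0,2],0],[[0,0,4],0],[[0,0,5],0],[[0,0,5],0]]}}

```text
t: 13.05
eef_pos: [0.578, -0.2535, 0.1933]
tool_rot: [0.686, 0.728, 0.0, 0.0]
wrist_force: [-2.8, 1.7, 8.3]
gripper_width: 0.0371
gripper_force: 67.2
```

Emit:
{"op": "servo_tool", "data": {"increments": [[[0,0,0],0],[[0,0,0],0],[[0,0,0],0],[[0,0,0],0]], "hand": 50}}

```text
t: 13.45
eef_pos: [0.5778, -0.2534, 0.192]
tool_rot: [0.686, 0.728, -0.0, -0.0]
wrist_force: [-0.4, -0.3, -0.7]
gripper_width: 0.0496
gripper_force: 0.0
```

Emit:
{"op": "servo_tool", "data": {"increments": [[[0,0,-20],0],[[0,0,-50],0],[[0,0,-90],0],[[0,0,-120],0],[[0,0,-120],0]]}}

```text
t: 13.95
eef_pos: [0.5792, -0.2538, 0.3173]
tool_rot: [0.686, 0.728, 0.001, 0.004]
wrist_force: [0.1, 0.4, 0.1]
gripper_width: 0.05
gripper_force: 0.0
```

```bash
python3 - <<'E'
from h import *
plan([.4728,-.0517,.13],-.17)
E
```

```text
t 13.95 grip [ 0.5803 -0.2543  0.1626] yaw 0.06 shift [208.7 -95.4  31.3] turn 0.23 j7 0.35 F [0.1 0.4 0.1] w 50.0
```

Emit:
{"op": "servo_tool", "data": {"increments": [[[45,-35,0],0.1],[[85,-70,0],0.2],[[130,-95,0],0.23],[[170,-95,5],0.23],[[190,-95,10],0.23]]}}

```text
t: 14.45
eef_pos: [0.47, -0.0655, 0.3018]
tool_rot: [0.763, 0.646, -0.0, -0.0]
wrist_force: [0.5, 0.7, 0.4]
gripper_width: 0.0498
gripper_force: 0.0
```

Emit:
{"op": "servo_tool", "data": {"increments": [[[6,0,0],0],[[12,0,0],0],[[17,0,0],0],[[17,0,0],0]]}}

```text
t: 14.85
eef_pos: [0.4749, -0.0531, 0.3021]
tool_rot: [0.765, 0.644, 0.0, -0.0]
wrist_force: [-0.6, -0.3, -0.7]
gripper_width: 0.0501
gripper_force: 0.0
```

```bash
python3 - <<'E'
from h import *
plan([.4728,-.0517,.044],-.17)
cv2.imwrite("pics/p4.png",cv2.resize(camera("scene")[20:270,200:420,::-1],None,fx=2,fy=2))
E
```

```text
t 14.85 grip [ 0.4749 -0.053   0.1474] yaw -0.171 shift [  0.9  -2.3 103.4] turn -0.001 j7 -0.18 F [-0.6 -0.3 -0.7] w 50.1
```

View pics/p4.png

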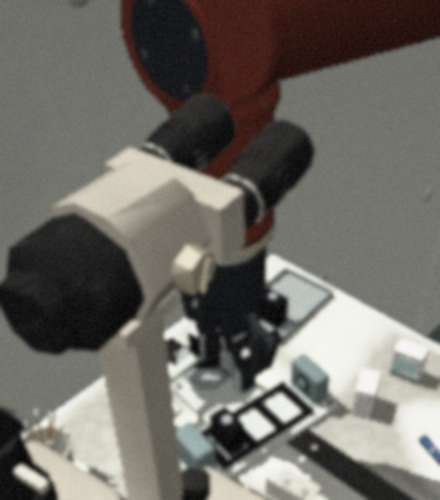

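```bash
python3 - <<'E'
from h import *
for z in(.2,.3,.4,.5,.6,.7,.8): print(z,((w2px("scene",[[.475,-.053,z]])[0]-[200,20])*2).round())
print(read_state()["joints"].round(3), read_state()["tau"].round(1))
E
```

```text
0.2 [225. 325.]
0.3 [224. 243.]
0.4 [221. 140.]
0.5 [218.   6.]
0.6 [ 214. -175.]
0.7 [ 207. -438.]
0.8 [ 197. -856.]
[ 0.309  0.086 -0.302  1.986  0.029  1.074 -0.177] [ -0.5 -42.3  -1.2 -36.6  -0.1  -0.   -0.1]
```

```bash
python3 - <<'E'
from h import *
cv2.imwrite("pics/p5.png",cv2.resize(camera("top")[100:330,190:420,::-1],None,fx=2,fy=2))
E
```

```text
(no output)
```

View pics/p5.png

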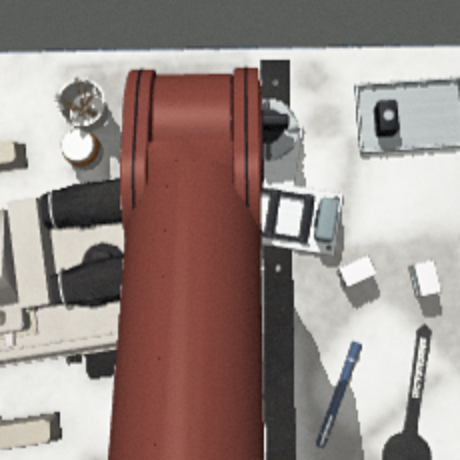

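Emit:
{"op": "servo_tool", "data": {"increments": [[[-5,-2,15],0],[[-5,-2,30],0],[[-5,-2,40],0],[[-5,-2,40],0]]}}

```text
t: 15.35
eef_pos: [0.4712, -0.0577, 0.2609]
tool_rot: [0.765, 0.644, -0.001, -0.001]
wrist_force: [-0.1, 0.2, -0.0]
gripper_width: 0.0502
gripper_force: 0.0
```

```bash
python3 - <<'E'
from h import *
plan([.4718,-.0576,.045],-.17)
print(read_state()["joints"].round(3), read_state()["tau"].round(1))
a=camera("top");b=camera("scene")
im=np.hstack([cv2.resize(a[170:270,190:310],None,fx=3,fy=3),cv2.resize(b[50:150,250:370],None,fx=3,fy=3)]);cv2.imwrite("pics/p6.png",im[:,:,::-1])
E
```

```text
t 15.35 grip [ 0.4708 -0.0577  0.1062] yaw -0.171 shift [ 0.2  1.1 61.2] turn -0.001 j7 -0.18 F [-0.1  0.2 -0. ] w 50.2
[ 0.311  0.131 -0.299  2.033  0.046  0.986 -0.182] [  0.  -43.3  -1.1 -34.5   0.1  -0.5  -0.1]
```

View pics/p6.png

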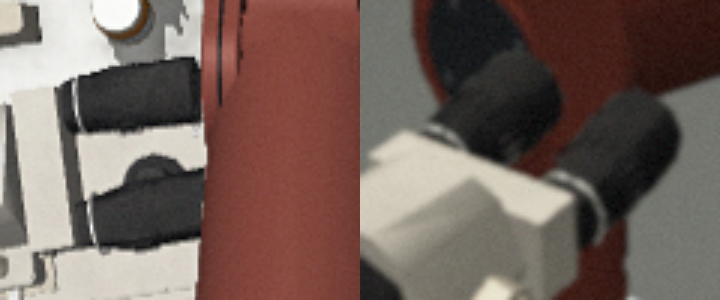

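Emit:
{"op": "servo_tool", "data": {"increments": [[[0,1,10],0],[[0,1,20],0],[[0,1,30],0],[[0,1,30],0]]}}

```text
t: 15.85
eef_pos: [0.472, -0.0574, 0.2305]
tool_rot: [0.765, 0.645, -0.001, -0.001]
wrist_force: [-0.2, -0.0, -0.5]
gripper_width: 0.0501
gripper_force: 0.0
```

```bash
python3 - <<'E'
from h import *
plan([.4718,-.0576,.045],-.17)
print(read_state()["tau"].round(1))
E
```

```text
t 15.85 grip [ 0.4715 -0.0574  0.0758] yaw -0.17 shift [-0.2  0.4 30.8] turn 0.0 j7 -0.2 F [-0.2 -0.  -0.5] w 50.1
[ -0.1 -45.3  -1.5 -33.3   0.1  -0.5  -0.1]
```

Emit:
{"op": "servo_tool", "data": {"increments": [[[0,0,10],0],[[0,0,20],0],[[0,0,30],0],[[0,0,30],0]]}}

```text
t: 16.25
eef_pos: [0.472, -0.0574, 0.2006]
tool_rot: [0.765, 0.645, -0.001, -0.001]
wrist_force: [0.3, -0.7, -0.5]
gripper_width: 0.05
gripper_force: 0.0
```

```bash
python3 - <<'E'
from h import *
plan([.4718,-.0576,.045],-.17)
print(read_state()["tau"].round(1))
E
```

```text
t 16.25 grip [ 0.4716 -0.0574  0.0459] yaw -0.17 shift [-0.2  0.2  0.9] turn 0.0 j7 -0.21 F [ 0.3 -0.7 -0.5] w 50.0
[ -0.1 -46.9  -1.8 -31.5   0.1  -0.5  -0.1]
```

Emit:
{"op": "servo_tool", "data": {"increments": [[[0,0,0],0],[[0,0,0],0],[[0,0,0],0],[[0,0,0],0]], "hand": 25}}

```text
t: 16.65
eef_pos: [0.4727, -0.0575, 0.2024]
tool_rot: [0.765, 0.645, 0.0, 0.0]
wrist_force: [-0.0, 0.5, -0.5]
gripper_width: 0.0369
gripper_force: 60.0
```

Emit:
{"op": "servo_tool", "data": {"increments": [[[0,0,-10],0],[[0,0,-30],0],[[0,0,-60],0],[[0,0,-90],0],[[0,0,-90],0]]}}

```text
t: 17.15
eef_pos: [0.4741, -0.0574, 0.2969]
tool_rot: [0.765, 0.645, 0.002, 0.003]
wrist_force: [0.2, -0.1, -0.9]
gripper_width: 0.037
gripper_force: 61.2
```

```bash
python3 - <<'E'
from h import *
plan([.58,-.315,.13],0.062)
E
```

```text
t 17.15 grip [ 0.4752 -0.0576  0.1422] yaw -0.17 shift [-236.   146.8   13.2] turn -0.232 j7 -0.17 F [ 0.2 -0.1 -0.9] w 37.0
```

Emit:
{"op": "servo_tool", "data": {"increments": [[[-50,0,0],0],[[-95,20,0],-0.05],[[-140,55,0],-0.1],[[-180,85,0],-0.17],[[-215,120,0],-0.23]]}}

```text
t: 17.65
eef_pos: [0.5509, -0.2867, 0.2924]
tool_rot: [0.685, 0.729, -0.0, 0.0]
wrist_force: [1.0, 0.2, -0.9]
gripper_width: 0.0371
gripper_force: 61.2
```

```bash
python3 - <<'E'
from h import *
plan([.58,-.318,.042],0.062)
E
```

```text
t 17.65 grip [ 0.5509 -0.2868  0.1377] yaw 0.062 shift [-32.9  27.2  95.7] turn -0.0 j7 0.42 F [ 1.   0.2 -0.9] w 37.1
```

Emit:
{"op": "servo_tool", "data": {"increments": [[[-18,15,10],0],[[-33,27,25],0],[[-33,27,55],0],[[-33,27,80],0],[[-33,27,92],0]]}}

```text
t: 18.15
eef_pos: [0.5789, -0.3153, 0.1974]
tool_rot: [0.686, 0.728, -0.001, -0.002]
wrist_force: [-0.9, 0.2, -0.2]
gripper_width: 0.0366
gripper_force: 61.2
```

Emit:
{"op": "servo_tool", "data": {"increments": [[[0,0,2],0],[[0,0,4],0],[[0,0,6],0],[[0,0,7],0],[[0,0,7],0]]}}

```text
t: 18.65
eef_pos: [0.5804, -0.3159, 0.1953]
tool_rot: [0.686, 0.728, 0.0, 0.001]
wrist_force: [-1.4, 0.8, 6.1]
gripper_width: 0.0367
gripper_force: 62.0
```

```bash
python3 - <<'E'
from h import *
plan([.58,-.318,.042],0.062)
E
```

```text
t 18.65 grip [ 0.5808 -0.3161  0.0406] yaw 0.06 shift [-1.9 -0.9 -1.4] turn -0.002 j7 0.43 F [-1.4  0.8  6.1] w 36.7
```

Emit:
{"op": "servo_tool", "data": {"increments": [[[0,0,0],0],[[0,0,0],0],[[0,0,0],0],[[0,0,-10],0],[[0,0,-30],0]], "hand": 55}}

```text
t: 19.15
eef_pos: [0.5793, -0.3154, 0.2224]
tool_rot: [0.686, 0.728, -0.0, -0.001]
wrist_force: [0.0, -0.2, 0.3]
gripper_width: 0.055
gripper_force: 0.0
```

Emit:
{"op": "servo_tool", "data": {"increments": [[[0,0,-30],0],[[0,0,-70],0],[[-50,0,-100],0],[[-100,0,-100],0],[[-120,0,-100],0]]}}

```text
t: 19.65
eef_pos: [0.586, -0.4398, 0.3261]
tool_rot: [0.687, 0.727, -0.001, 0.002]
wrist_force: [0.1, -0.2, -0.1]
gripper_width: 0.0549
gripper_force: 0.0
```

```bash
python3 - <<'E'
from h import *
plan([.389,-.212,.12],-1.149)
b=camera("top");crop("top",265,445,120,255,4.4,"top7",b)
E
```

```text
t 19.65 grip [ 0.5863 -0.4405  0.1714] yaw 0.057 shift [ 239.5 -184.1   50. ] turn 1.206 j7 0.61 F [ 0.1 -0.2 -0.1] w 54.9
```

View pics/top7.png

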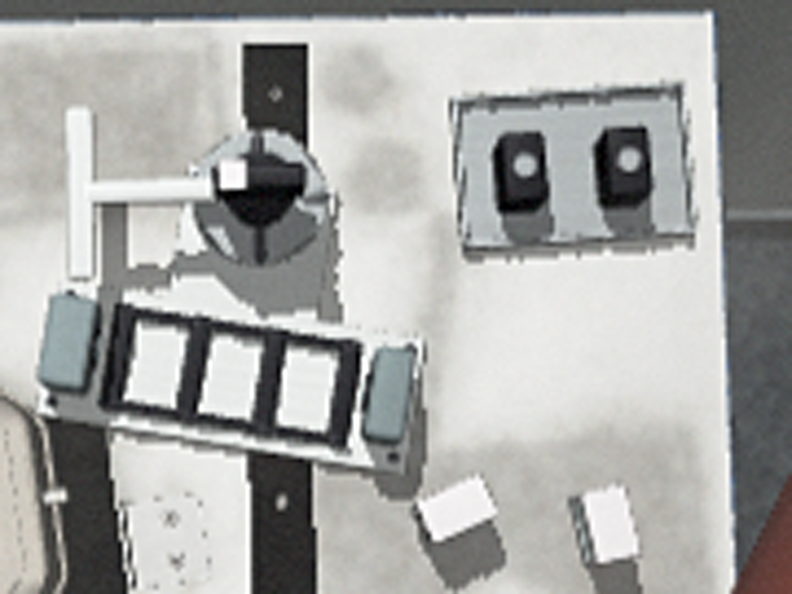

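Emit:
{"op": "servo_tool", "data": {"increments": [[[30,-20,0],0.14],[[65,-45,0],0.28],[[105,-70,0],0.42],[[145,-100,0],0.56],[[180,-130,0],0.7]]}}

```text
t: 20.2
eef_pos: [0.4453, -0.2615, 0.3236]
tool_rot: [0.895, 0.447, 0.0, 0.0]
wrist_force: [-0.8, 0.3, 1.0]
gripper_width: 0.0553
gripper_force: 0.0
```

```bash
python3 - <<'E'
from h import *
plan([.389,-.212,.11],-1.149)
E
```

```text
t 20.2 grip [ 0.4454 -0.2614  0.1689] yaw -0.645 shift [  5.6 -74.8  58.9] turn 0.504 j7 -0.21 F [-0.8  0.3  1. ] w 55.3
```

Emit:
{"op": "servo_tool", "data": {"increments": [[[1,-20,10],0.13],[[3,-40,20],0.26],[[5,-60,35],0.39],[[6,-75,55],0.5],[[6,-75,59],0.504]]}}

```text
t: 20.7
eef_pos: [0.3883, -0.2127, 0.2631]
tool_rot: [0.977, 0.211, -0.001, -0.001]
wrist_force: [-0.2, 0.6, -0.2]
gripper_width: 0.0549
gripper_force: 0.0
```

```bash
python3 - <<'E'
from h import *
plan([.3892,-.212,.036],-1.149)
E
```

```text
t 20.7 grip [ 0.3879 -0.2125  0.1084] yaw -1.145 shift [ 1.5  0.2 72.4] turn 0.004 j7 -0.75 F [-0.2  0.6 -0.2] w 54.9
```

Emit:
{"op": "servo_tool", "data": {"increments": [[[1,0,20],0],[[1,0,40],0],[[1,0,60],0],[[1,0,72],0],[[1,0,72],0]]}}

```text
t: 21.2
eef_pos: [0.3909, -0.2137, 0.1915]
tool_rot: [0.977, 0.213, -0.001, -0.001]
wrist_force: [0.2, 0.1, 0.5]
gripper_width: 0.0552
gripper_force: 0.0
```

Emit:
{"op": "servo_tool", "data": {"increments": [[[0,0,0],0],[[0,0,0],0],[[0,0,0],0],[[0,0,0],0]], "hand": 25}}

```text
t: 21.6
eef_pos: [0.3914, -0.2138, 0.1933]
tool_rot: [0.977, 0.212, 0.001, 0.001]
wrist_force: [-0.6, 0.6, 7.3]
gripper_width: 0.0371
gripper_force: 60.9
```

```bash
python3 - <<'E'
from h import *
plan([.3892,-.212,.12],-1.149)
E
```

```text
t 21.6 grip [ 0.3917 -0.214   0.0386] yaw -1.144 shift [ -1.4  -2.7 -81.4] turn 0.005 j7 -0.75 F [-0.6  0.6  7.3] w 37.1
```

Emit:
{"op": "servo_tool", "data": {"increments": [[[0,0,-15],0],[[0,0,-35],0],[[0,0,-60],0],[[0,0,-80],0],[[0,0,-80],0]]}}

```text
t: 22.1
eef_pos: [0.3917, -0.2139, 0.2749]
tool_rot: [0.977, 0.212, 0.002, 0.001]
wrist_force: [-0.1, -0.5, -0.4]
gripper_width: 0.0374
gripper_force: 60.2
```

```bash
python3 - <<'E'
from h import *
plan([.4658,-.0938,.12],-.168)
E
```

```text
t 22.1 grip [ 0.3924 -0.2142  0.1202] yaw -1.144 shift [116.7 -79.2   0.3] turn -0.976 j7 -0.75 F [-0.1 -0.5 -0.4] w 37.4
```

Emit:
{"op": "servo_tool", "data": {"increments": [[[15,-10,0],-0.12],[[35,-22,0],-0.24],[[55,-36,0],-0.36],[[75,-50,0],-0.48],[[95,-64,0],-0.6]]}}

```text
t: 22.6
eef_pos: [0.4509, -0.115, 0.2714]
tool_rot: [0.87, 0.493, -0.0, -0.0]
wrist_force: [0.5, 0.6, -1.4]
gripper_width: 0.037
gripper_force: 60.1
```

```bash
python3 - <<'E'
from h import *
plan([.4658,-.0938,.11],-.168)
E
```

```text
t 22.6 grip [ 0.4508 -0.115   0.1167] yaw -0.539 shift [25.9  2.1  6.7] turn -0.371 j7 -0.4 F [ 0.5  0.6 -1.4] w 37.0
```

Emit:
{"op": "servo_tool", "data": {"increments": [[[10,1,2],-0.12],[[20,2,4],-0.25],[[26,2,6],-0.37],[[26,2,6],-0.37],[[26,2,6],-0.37]]}}

```text
t: 23.1
eef_pos: [0.4656, -0.0949, 0.2656]
tool_rot: [0.767, 0.642, -0.0, -0.0]
wrist_force: [0.2, 0.2, 0.1]
gripper_width: 0.0368
gripper_force: 60.1
```

```bash
python3 - <<'E'
from h import *
plan([.4658,-.0938,.070],-.168)
b=camera("scene");crop("scene",290,390,170,250,6,"p8",b)
E
```

```text
t 23.1 grip [ 0.4655 -0.0949  0.1109] yaw -0.177 shift [ 1.1  0.2 40.9] turn -0.009 j7 -0.1 F [0.2 0.2 0.1] w 36.8
```

View pics/p8.png

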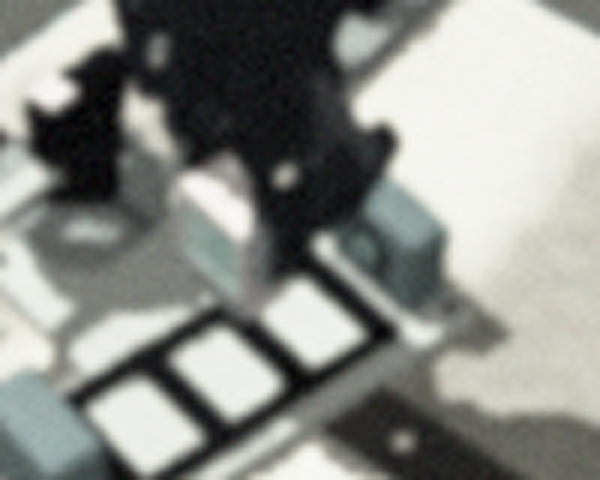

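Emit:
{"op": "servo_tool", "data": {"increments": [[[2,0,15],0],[[2,0,30],-0.009],[[2,0,40],-0.009],[[2,0,48],-0.009],[[2,0,48],-0.009]]}}

```text
t: 23.65
eef_pos: [0.4659, -0.0929, 0.2173]
tool_rot: [0.763, 0.646, -0.0, -0.001]
wrist_force: [-0.2, -0.3, -1.1]
gripper_width: 0.0372
gripper_force: 60.1
```

```bash
python3 - <<'E'
from h import *
plan([.4658,-.0938,.048],-.168);print(read_state()["moment"])
E
```

```text
t 23.65 grip [ 0.4657 -0.0929  0.0626] yaw -0.166 shift [-0.9  0.3 14.6] turn 0.002 j7 -0.11 F [-0.2 -0.3 -1.1] w 37.2
[-0.00388624 -0.03884499 -0.05706376]
```

Emit:
{"op": "servo_tool", "data": {"increments": [[[0,0,4],0],[[0,0,8],0],[[0,0,12],0],[[0,0,14],0],[[0,0,14],0]]}}

```text
t: 24.15
eef_pos: [0.4662, -0.0928, 0.2039]
tool_rot: [0.763, 0.646, -0.0, -0.0]
wrist_force: [0.4, -0.4, -0.9]
gripper_width: 0.0371
gripper_force: 60.1
```

```bash
python3 - <<'E'
from h import *
plan([.4658,-.0938,.048],-.168);print(read_state()["moment"])
E
```

```text
t 24.15 grip [ 0.4662 -0.0927  0.0492] yaw -0.165 shift [-1.1 -0.2  1.2] turn 0.003 j7 -0.12 F [ 0.4 -0.4 -0.9] w 37.1
[-0.01255568 -0.03485788 -0.04766666]
```

Emit:
{"op": "servo_tool", "data": {"increments": [[[0,0,1],0],[[0,0,2],0],[[0,0,2],0]]}}

```text
t: 24.45
eef_pos: [0.4665, -0.0928, 0.2033]
tool_rot: [0.763, 0.646, -0.0, 0.0]
wrist_force: [-5.7, 1.3, 13.2]
gripper_width: 0.0373
gripper_force: 61.9
```

Emit:
{"op": "servo_tool", "data": {"increments": [[[0,0,0],0],[[0,0,0],0],[[0,0,0],0],[[0,0,0],0]], "hand": 52}}

```text
t: 24.85
eef_pos: [0.4663, -0.0928, 0.2021]
tool_rot: [0.763, 0.646, -0.0, -0.0]
wrist_force: [-0.4, 0.8, -0.5]
gripper_width: 0.0522
gripper_force: 0.0
```

Emit:
{"op": "servo_tool", "data": {"increments": [[[0,0,-20],0],[[0,0,-50],0],[[0,0,-80],0],[[-20,0,-100],0],[[-60,0,-100],0]]}}

```text
t: 25.35
eef_pos: [0.4581, -0.1503, 0.3054]
tool_rot: [0.761, 0.648, 0.002, 0.002]
wrist_force: [1.3, -0.8, -0.5]
gripper_width: 0.0519
gripper_force: 0.0
```

Emit:
{"op": "servo_tool", "data": {"increments": [[[-50,0,0],-0.07],[[-100,0,0],-0.14],[[-150,0,0],-0.21],[[-200,0,0],-0.28],[[-220,0,0],-0.36]]}}

```text
t: 25.85
eef_pos: [0.4181, -0.3739, 0.3021]
tool_rot: [0.636, 0.772, -0.001, 0.0]
wrist_force: [-0.9, 0.9, -0.4]
gripper_width: 0.0518
gripper_force: 0.0
```

```bash
python3 - <<'E'
from h import *
plan([.3813,-.2936,.11],.194)
b=camera("top");crop("top",265,445,120,255,4.4,"top9",b)
E
```

```text
t 25.85 grip [ 0.4179 -0.3742  0.1474] yaw 0.193 shift [ 86.1 -20.5  37.2] turn -0.001 j7 0.84 F [-0.9  0.9 -0.4] w 51.8
```

View pics/top9.png

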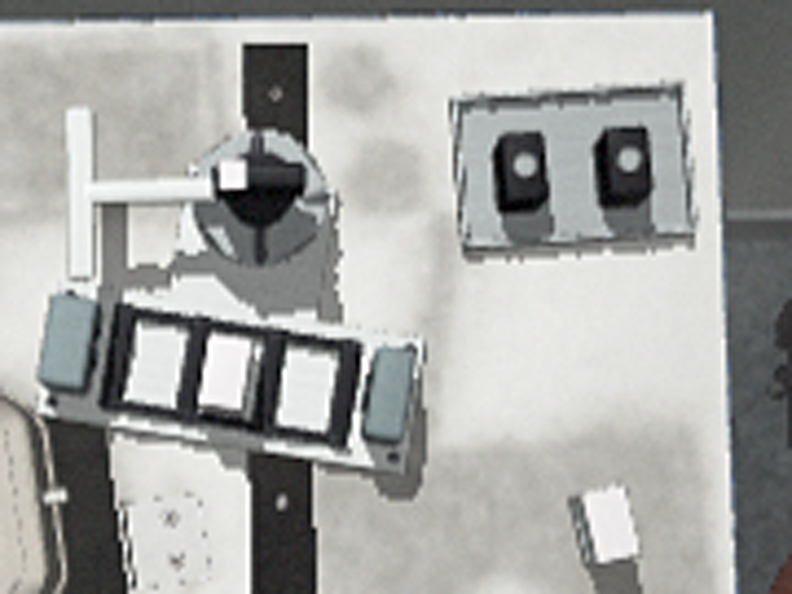

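Emit:
{"op": "servo_tool", "data": {"increments": [[[40,-10,10],0],[[80,-20,20],0],[[86,-20,37],0],[[86,-20,37],0],[[86,-20,37],0]]}}

```text
t: 26.4
eef_pos: [0.3844, -0.2888, 0.2656]
tool_rot: [0.635, 0.773, -0.0, 0.0]
wrist_force: [-0.1, -0.1, 0.2]
gripper_width: 0.0522
gripper_force: 0.0
```

```bash
python3 - <<'E'
from h import *
plan([.3813,-.2936,.036],.194)
E
```

```text
t 26.4 grip [ 0.3844 -0.2888  0.1109] yaw 0.195 shift [-4.1 -4.  74.9] turn 0.001 j7 0.74 F [-0.1 -0.1  0.2] w 52.2
```

Emit:
{"op": "servo_tool", "data": {"increments": [[[-4,-4,20],0],[[-4,-4,40],0],[[-4,-4,60],0],[[-4,-4,74],0],[[-4,-4,74],0]]}}

```text
t: 26.9
eef_pos: [0.3809, -0.2938, 0.1902]
tool_rot: [0.635, 0.772, -0.0, -0.001]
wrist_force: [0.7, -0.2, 1.0]
gripper_width: 0.0522
gripper_force: 0.0
```

Emit:
{"op": "servo_tool", "data": {"increments": [[[0,0,0],0],[[0,0,0],0],[[0,0,0],0],[[0,0,0],0]], "hand": 25}}

```text
t: 27.3
eef_pos: [0.3814, -0.2936, 0.1922]
tool_rot: [0.635, 0.773, 0.0, 0.001]
wrist_force: [-0.4, -1.3, 6.9]
gripper_width: 0.0372
gripper_force: 60.9
```

```bash
python3 - <<'E'
from h import *
plan([.3813,-.2936,.036],.194)
E
```

```text
t 27.3 grip [ 0.3817 -0.2938  0.0375] yaw 0.195 shift [ 0.3 -0.3  1.5] turn 0.001 j7 0.74 F [-0.4 -1.3  6.9] w 37.2
```

Emit:
{"op": "servo_tool", "data": {"increments": [[[0,0,-15],0],[[0,0,-35],0],[[0,0,-60],0],[[0,0,-80],0],[[0,0,-80],0]]}}

```text
t: 27.8
eef_pos: [0.3817, -0.2937, 0.2739]
tool_rot: [0.635, 0.773, 0.0, 0.002]
wrist_force: [0.5, -0.0, -0.4]
gripper_width: 0.0373
gripper_force: 60.2
```

```bash
python3 - <<'E'
from h import *
plan([.4588,-.1352,.115],-.168)
E
```

```text
t 27.8 grip [ 0.3823 -0.2941  0.1192] yaw 0.195 shift [141.  105.8   4.1] turn 0.363 j7 0.75 F [ 0.5 -0.  -0.4] w 37.3
```

Emit:
{"op": "servo_tool", "data": {"increments": [[[28,21,0],0.07],[[56,42,0],0.15],[[85,64,0],0.23],[[113,85,0],0.3],[[138,105,2],0.363]]}}

```text
t: 28.3
eef_pos: [0.4574, -0.1357, 0.2686]
tool_rot: [0.765, 0.644, -0.0, -0.0]
wrist_force: [0.1, -0.8, 0.3]
gripper_width: 0.0369
gripper_force: 60.2
```

Emit:
{"op": "servo_tool", "data": {"increments": [[[0,0,3],0],[[0,0,6],0],[[0,0,6],0]]}}

```text
t: 28.6
eef_pos: [0.4564, -0.1383, 0.2621]
tool_rot: [0.764, 0.645, -0.001, -0.001]
wrist_force: [-0.2, -0.7, -0.3]
gripper_width: 0.0374
gripper_force: 60.2
```

```bash
python3 - <<'E'
from h import *
plan([.4588,-.1352,.0475],-.168)
E
```

```text
t 28.6 grip [ 0.4561 -0.1383  0.1074] yaw -0.169 shift [ 3.5  2.3 59.9] turn -0.001 j7 0.01 F [-0.2 -0.7 -0.3] w 37.4
```

Emit:
{"op": "servo_tool", "data": {"increments": [[[3,2,15],0],[[3,2,30],0],[[3,2,40],0],[[3,2,46],0],[[3,2,46],0]]}}

```text
t: 29.1
eef_pos: [0.4592, -0.1353, 0.2165]
tool_rot: [0.764, 0.645, -0.0, -0.001]
wrist_force: [-0.8, 1.0, -0.7]
gripper_width: 0.0369
gripper_force: 60.2
```

```bash
python3 - <<'E'
from h import *
plan([.4588,-.1352,.0475],-.168)
E
```

```text
t 29.1 grip [ 0.459  -0.1353  0.0618] yaw -0.169 shift [ 0.  -0.2 14.3] turn -0.001 j7 -0.02 F [-0.8  1.  -0.7] w 36.9
```

Emit:
{"op": "servo_tool", "data": {"increments": [[[0,0,4],0],[[0,0,8],0],[[0,0,12],0],[[0,0,14.5],0],[[0,0,14.5],0]]}}

```text
t: 29.6
eef_pos: [0.4597, -0.1348, 0.2025]
tool_rot: [0.764, 0.645, 0.0, -0.0]
wrist_force: [0.3, 0.7, -0.7]
gripper_width: 0.0369
gripper_force: 60.3
```

```bash
python3 - <<'E'
from h import *
plan([.4588,-.1352,.0475],-.168)
E
```

```text
t 29.6 grip [ 0.4597 -0.1348  0.0478] yaw -0.168 shift [-0.6 -0.8  0.3] turn 0.0 j7 -0.02 F [ 0.3  0.7 -0.7] w 36.9
```

Emit:
{"op": "servo_tool", "data": {"increments": [[[0,0,1],0],[[0,0,1.5],0],[[0,0,1.5],0]]}}

```text
t: 29.9
eef_pos: [0.4598, -0.1348, 0.2022]
tool_rot: [0.764, 0.645, -0.0, 0.0]
wrist_force: [-4.5, 1.5, 13.9]
gripper_width: 0.037
gripper_force: 62.1
```

Emit:
{"op": "servo_tool", "data": {"increments": [[[0,0,0],0],[[0,0,0],0],[[0,0,0],0],[[0,0,0],0]], "hand": 50}}

```text
t: 30.3
eef_pos: [0.4596, -0.1348, 0.2011]
tool_rot: [0.764, 0.645, -0.0, -0.0]
wrist_force: [-0.5, -0.8, 0.6]
gripper_width: 0.05
gripper_force: 0.0
```

Emit:
{"op": "servo_tool", "data": {"increments": [[[0,0,-20],0],[[0,0,-50],0],[[0,0,-90],0],[[0,0,-120],0],[[0,0,-120],0]]}}

```text
t: 30.8
eef_pos: [0.461, -0.135, 0.3254]
tool_rot: [0.764, 0.645, 0.002, 0.003]
wrist_force: [0.9, 0.2, -0.4]
gripper_width: 0.0503
gripper_force: 0.0
```

```bash
python3 - <<'E'
from h import *
plan([.5634,-.1082,.155],.008)
E
```

```text
t 30.8 grip [ 0.462  -0.1353  0.1707] yaw -0.168 shift [43.7 95.3 16.4] turn -0.176 j7 0.01 F [ 0.9  0.2 -0.4] w 50.3
```

Emit:
{"op": "servo_tool", "data": {"increments": [[[12,25,0],-0.04],[[24,50,0],-0.09],[[36,78,0],-0.14],[[44,95,6],-0.176],[[44,95,14],-0.176]]}}

```text
t: 31.3
eef_pos: [0.5624, -0.1061, 0.3061]
tool_rot: [0.703, 0.711, 0.001, -0.0]
wrist_force: [-0.5, 0.4, 0.5]
gripper_width: 0.0501
gripper_force: 0.0
```

Emit:
{"op": "servo_tool", "data": {"increments": [[[0,0,0],0],[[0,0,0],0]]}}

```text
t: 31.5
eef_pos: [0.5598, -0.1077, 0.3065]
tool_rot: [0.705, 0.71, -0.001, -0.001]
wrist_force: [0.2, -1.0, -0.3]
gripper_width: 0.0503
gripper_force: 0.0
```

```bash
python3 - <<'E'
from h import *
plan([.5634,-.1085,.098],.008)
E
```

```text
t 31.5 grip [ 0.5596 -0.1077  0.1518] yaw 0.007 shift [-0.8  3.9 53.8] turn -0.001 j7 0.06 F [ 0.2 -1.  -0.3] w 50.3
```

Emit:
{"op": "servo_tool", "data": {"increments": [[[-1,4,15],0],[[-1,4,30],0],[[-1,4,45],0],[[-1,4,54],0],[[-1,4,54],0]]}}

```text
t: 32.0
eef_pos: [0.5639, -0.1082, 0.2511]
tool_rot: [0.704, 0.71, -0.001, -0.001]
wrist_force: [0.6, -0.3, -0.2]
gripper_width: 0.0497
gripper_force: 0.0
```

Emit:
{"op": "servo_tool", "data": {"increments": [[[0,0,0],0],[[0,0,0],0],[[0,0,0],0],[[0,0,0],0],[[0,0,0],0]], "hand": 5}}

```text
t: 32.5
eef_pos: [0.5643, -0.1083, 0.2541]
tool_rot: [0.704, 0.71, -0.0, -0.0]
wrist_force: [-6.2, 0.4, 7.3]
gripper_width: 0.013
gripper_force: 59.3
```

Emit:
{"op": "servo_tool", "data": {"increments": [[[0,0,-4],0],[[0,0,-8],0],[[0,0,-12],0],[[0,0,-12.5],0],[[0,0,-12.5],0]]}}

```text
t: 33.0
eef_pos: [0.5642, -0.1084, 0.2651]
tool_rot: [0.704, 0.71, -0.001, -0.001]
wrist_force: [-2.1, -1.2, -11.4]
gripper_width: 0.0124
gripper_force: 58.7
```

```bash
python3 - <<'E'
from h import *
plan([.5634,-.1085,.098],1.402);s=read_state();print(s["moment"],s["gripper_force"])
E
```

```text
t 33.0 grip [ 0.564  -0.1083  0.1104] yaw 0.008 shift [-0.2 -0.6 12.4] turn -1.394 j7 0.05 F [ -2.1  -1.2 -11.4] w 12.4
[-0.15448537  0.38638981 -0.05895024] 58.6858856678009
```

Emit:
{"op": "servo_tool", "data": {"increments": [[[0,0,-0.5],-0.08],[[0,0,-0.5],-0.17],[[0,0,-0.5],-0.27],[[0,0,-0.5],-0.37],[[0,0,-0.5],-0.47]]}}

```text
t: 33.5
eef_pos: [0.564, -0.1084, 0.2653]
tool_rot: [0.518, 0.855, -0.001, -0.001]
wrist_force: [-3.9, -1.0, -11.1]
gripper_width: 0.0128
gripper_force: 58.6
```

```bash
python3 - <<'E'
from h import *
plan([.5634,-.1085,.098],1.402);s=read_state();print(s["moment"],s["gripper_force"])
E
```

```text
t 33.5 grip [ 0.5636 -0.1083  0.1106] yaw 0.482 shift [-0.1 -0.2 12.6] turn -0.92 j7 0.51 F [ -3.9  -1.  -11.1] w 12.8
[-0.05326118  0.76760238 -0.09190283] 58.61401319503784
```

Emit:
{"op": "servo_tool", "data": {"increments": [[[0,0,0],-0.1],[[0,0,0],-0.2],[[0,0,0],-0.3],[[0,0,0],-0.4],[[0,0,0],-0.5]]}}

```text
t: 34.0
eef_pos: [0.5637, -0.1085, 0.2652]
tool_rot: [0.29, 0.957, -0.0, -0.002]
wrist_force: [-5.5, -0.7, -12.5]
gripper_width: 0.0128
gripper_force: 58.6
```

Emit:
{"op": "servo_tool", "data": {"increments": [[[0,0,0],-0.1],[[0,0,0],-0.2],[[0,0,0],-0.3],[[0,0,0],-0.38],[[0,0,0],-0.42]]}}

```text
t: 34.5
eef_pos: [0.5636, -0.1087, 0.265]
tool_rot: [0.085, 0.996, -0.0, -0.002]
wrist_force: [-5.8, -1.1, -11.2]
gripper_width: 0.013
gripper_force: 58.7
```

```bash
python3 - <<'E'
from h import *
plan([.5634,-.1085,.098],1.402);s=read_state();print(s["moment"],s["gripper_force"])
E
```

```text
t 34.5 grip [ 0.563  -0.1087  0.1103] yaw 1.4 shift [-0.4  0.3 12.3] turn -0.002 j7 1.38 F [ -5.8  -1.1 -11.2] w 13.0
[-0.15340442  1.1546979  -0.01812231] 58.65041255950928
```

Now lower into the notch, release and back off upward.

Emit:
{"op": "servo_tool", "data": {"increments": [[[0,0,3],0],[[0,0,6],0],[[0,0,9],0],[[0,0,11],0],[[0,0,11],0]]}}

```text
t: 35.0
eef_pos: [0.5636, -0.1087, 0.2544]
tool_rot: [0.087, 0.996, -0.0, -0.002]
wrist_force: [-6.7, -0.7, -8.0]
gripper_width: 0.0125
gripper_force: 59.4
```

```bash
python3 - <<'E'
from h import *
plan([.5634,-.1085,.098],1.402);s=read_state();print(s["moment"],s["gripper_force"])
E
```

```text
t 35.0 grip [ 0.563  -0.1087  0.0997] yaw 1.397 shift [-0.3  0.3  1.7] turn -0.005 j7 1.38 F [-6.7 -0.7 -8. ] w 12.5
[-0.14296243  1.5479511   0.04863089] 59.379215240478516
```

Emit:
{"op": "servo_tool", "data": {"increments": [[[0,0,0],0],[[0,0,0],0],[[0,0,0],0],[[0,0,-10],0],[[0,0,-40],0]], "hand": 50}}

```text
t: 35.5
eef_pos: [0.564, -0.1082, 0.2941]
tool_rot: [0.086, 0.996, 0.0, -0.002]
wrist_force: [0.5, -0.2, 0.0]
gripper_width: 0.0502
gripper_force: 0.0
```

Emit:
{"op": "servo_tool", "data": {"increments": [[[0,0,-40],0],[[0,-40,-60],0],[[0,-90,-60],0],[[0,-140,-60],0],[[0,-190,-60],0]]}}

```text
t: 36.0
eef_pos: [0.5317, -0.2971, 0.357]
tool_rot: [0.086, 0.996, -0.001, 0.001]
wrist_force: [0.9, 0.1, -0.2]
gripper_width: 0.0503
gripper_force: 0.0
```

Emit:
{"op": "servo_tool", "data": {"increments": [[[0,-50,0],0],[[0,-100,0],0],[[0,-150,0],0],[[0,-150,0],0],[[0,-150,0],0]]}}

```text
t: 36.5
eef_pos: [0.5056, -0.4447, 0.3557]
tool_rot: [0.088, 0.996, -0.0, 0.0]
wrist_force: [0.7, 0.6, -0.9]
gripper_width: 0.0503
gripper_force: 0.0
```

```bash
python3 - <<'E'
from h import *
plan([.5634,-.1085,.098],1.402)
a=camera("top")[120:255,265:435];b=camera("scene")[155:265,270:390]
im=np.hstack([cv2.resize(a,(504,400),interpolation=cv2.INTER_CUBIC),cv2.resize(b,(290,266),interpolation=cv2.INTER_CUBIC)[:,:] if 0 else cv2.resize(np.pad(b,((0,49),(0,0),(0,0))),(290,400))])
cv2.imwrite("pics/end.png",im[:,:,::-1])
E
```

```text
t 36.5 grip [ 0.5057 -0.4447  0.201 ] yaw 1.395 shift [  2.  341.1 103. ] turn -0.007 j7 1.97 F [ 0.7  0.6 -0.9] w 50.3
```

View pics/end.png

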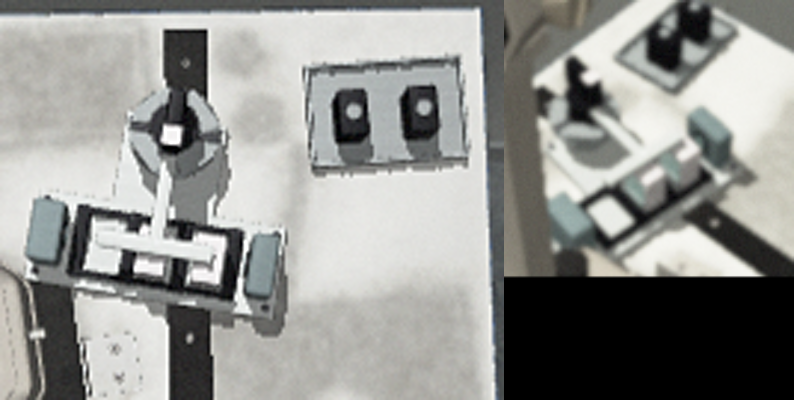

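```bash
python3 - <<'E'
from plant import *
print(finish_job())
E
```

```text
the job is handed in; nothing more can be done
None
```

The job is handed in: two blanking blocks were on the rail and both are now in the steel tray, both glass cells found stand seated upright in bays 1 and 2, and the bar is back over them. The knob's full drop into its first notch is inferred from its height and spring force just before I let go, not seen directly. Early on I moved the gripper the wrong way, towards the microscope, with no contact in the readings.

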